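# Slide the paint box home between wet rails

## Robot

A 7-joint arm with a two-finger parallel gripper is mounted at the origin on the work surface. World frame = base frame: x ahead of the robot, y to its left, z up, the work surface at z = 0. Lengths are in m, angles in rad, forces in N, time in s.
With the tool pointing down it reaches from about 0.425 to 0.95 m from the base axis. Payload 4.7 kg.
Tool frame: the origin (TCP) lies between the finger pads; the fingertips stand 25 mm ahead of it and the grasp point (between the pads) lies 6 mm ahead of it; z points along the fingers, y is the line along which they close (so a half turn about z gives the same grasp; the last joint's range is limited). The gripper opens to 85 mm and grips with 20 to 120 N. Pads are 22 mm wide; open, the fingers measure 114 mm over their backs; the gripper's body (76 mm by 85 mm) begins 54 mm behind the grasp point. The pads swing forward as they close: fully open they stand 13 mm farther back than shut.
Start: joints at [-1.133, 0.469, -0.049, 1.532, 0.024, 1.141, -0.082], TCP at [0.304, 0.603, 0.256] pointing down, gripper open.
Joint ranges: [-2.59, 2.59], [-0.33, 1.99], [-1.39, 1.29], [0.1, 2.45], [-1.04, 4.18], [0.21, 1.99], [-2.66, 2.66]. Speed limits (rad/s): [2.57, 2.57, 3.14, 3.14, 3.14, 3.14, 3.14].

## Interface

Orientations are given as a 3x3 rotation matrix whose columns are the frame's x, y, z axes.
In Python, from rig import * gives the robot as it stands. Calls block until the motion is done:
- movep(position, orientation): joint-space move of the TCP to a pose.
- move_l(position, attitude=None, feed=0.15, until_force=None): straight line of the TCP; attitude=None keeps the orientation; feed is the mean speed in m/s. With until_force (N) it stops when the force on the tool has changed by that much, and returns True; else False.
- move_joints(angles): joint-space move.
- command_gripper(opening, newtons=None): finger opening in m; newtons is the grip in N (None keeps the last); returns when the fingers have stopped.
- sleep(seconds).
- inverse_kinematics(position, orientation): joint angles nearest the present ones, or None.
- sense(): the state.
- camera(name): name is "scene" or "top"; returns (picture, depth): 480x640x3 uint8, red, green, blue; 480x640 float32, m along the optical axis (not along the pixel's ray), 0 where there is no reading.
- camera_params(name): a dict with "K" (3x3 intrinsics, pixels), "position" and "rotation" of the camera in the world. Camera axes: x right, y down, z forward; pixel columns grow to the right and rows downward; lengths in m; the calibration is good to about 2 mm. A picture is of the moment at which its call begins. camera_params takes no time and is no camera call.
A pose or a line that the arm cannot do raises Unreachable and nothing moves.
- finish_job(): hands the job in; it is judged then, once.
The state is a dict: "time_s": time; "joint_pos": joint angles; "qd": joint speeds; "joint_efforts": joint torques, N m; "position": TCP position; "tcp_rot": TCP orientation; "wrist_force": force on the tool from outside, world axes, zero at the start; "ft_torque": the same for the moment, N m; "finger_gap": finger opening in m; "gripper_force": force on a finger pad.
Only numpy, scipy, OpenCV 4.12 (cv2) and the standard library are available. Lean on these libraries where they do the work, as an engineer would, in place of code of your own. Each camera call takes 0.05 s, during which the arm holds its last target. There are 200 camera calls.

## Task

The two yellow guide rails of the paint-box bay have just been painted and are still wet. Push the wooden paint box along the table with your fingertips, straightening it up in front of the bay first if it needs it, and then down the lane between the rails until it sits fully home against the black stop, touching neither rail with the box or your hand. The box is only pushed, never lifted or tipped, and the jars, tub, mug, bowl, brush and palette knife stay where they are.

Things in the scene. Friction and masses are not known exactly. Their poses are not given: they have to be found in the camera images.
- paint_box: The loose wooden paint box, mid-brown with brass corner plates and an orange patch on its lid: 120 mm long (its x), 90 mm wide (its y), 50 mm tall, 0.3 to 0.65 kg. Origin at the centre of its underside; its z points up. It starts 125 to 155 mm before the mouth (centre), up to 30 mm off the lane's centre line, up to 0.25 rad askew.
- lane: The bay, fixed to the table, running roughly from the robot's left to its right, turned up to 0.2 rad. Origin on the table at the centre of the lane's open mouth; x points down the lane from mouth to stop, y across it, away from the robot, z up. The lane is 200 mm long (x) and 114 mm wide between the rails (y = -57 to 57 mm); its floor is the flat table, tinted grey.
- stop_face (a point): Foot of the middle of the face of the black rubber stop that closes the lane's end, 200 mm from the mouth; axes as the lane's. The stop is fixed, 100 mm wide, 34 mm tall, 22 mm thick; the box may touch it. When the box is home its centre lies 60 mm before this point (lane x = 140 mm, y = 0).
- rail_far: The yellow, freshly painted guide rail on the side away from the robot (lane y = 57 to 75 mm): a fixed bar 200 mm long, 18 mm wide, 18 mm tall. Origin at its mouth end, in the middle of its width, on the table; its x runs along it as the lane's. Not to be touched.
- rail_near: The yellow, freshly painted guide rail on the robot's side (lane y = -57 to -75 mm): same bar and same origin as the other. Not to be touched.
- jar_a: Bystander beyond the far rail: amber glass jar with white lid, 68 mm in diameter, 112 mm tall, loose. Origin at the centre of its underside.
- jar_b: Bystander to the far right of the bay: amber jar like the other. Origin at the centre of its underside.
- tub: Bystander behind the stop: small blue paint tub with white lid, 56 mm in diameter, 44 mm tall, loose. Origin at the centre of its underside.
- mug: Bystander at the left: blue mug, 80 mm in diameter, 90 mm tall, loose. Origin at the centre of its underside.
- bowl: Bystander to the right of the bay: white bowl, 110 mm in diameter, 40 mm tall, loose. Origin at the centre of its underside.
- brush: Bystander at the near left: a brush with a blue handle lying on the table, loose. Its x runs along it.
- palette_knife: Bystander at the near right: a palette knife with dark wooden handle lying on the table, loose. Its x runs along it.
Things that resemble listed ones, but are neither listed nor needed, are in the scene too. What is shaped like the paint_box but pink, purple or turquoise is not meant.

How it is judged:
On the way:
1. the box enters the lane between the rails (x of paint_box in the frame of lane between 0 and 0.13 m and y of paint_box in the frame of lane between -0.012 and 0.012 m and height (world z) of paint_box below 0.006 m), for 0.1 s.
At the end, for the whole second after the job is handed in: The paint box lies flat and still in the lane, its front end within 5 mm of the stop, its centre within 12 mm of the lane's centre line and square to within 0.12 rad; it was never lifted or tipped, neither rail was touched at any time, and no bystander was moved more than 20 mm (x of paint_box in the frame of lane between 0.135 and 0.144 m and y of paint_box in the frame of lane between -0.012 and 0.012 m and angle between the x axis of paint_box and the x axis of lane, either way round below 0.12 rad and height (world z) of paint_box below 0.004 m and angle between paint_box's own z axis and vertical below 0.04 rad and linear speed of paint_box below 0.01 m/s).
It fails at once if one of the two guide rails was touched, by the box, the robot or anything else (contact force between any of rail_far, rail_near and anything else above 0.3 N).
It fails at once if the paint box was lifted or tipped (10 mm up, or 0.15 rad) (height (world z) of paint_box above 0.01 m or angle between paint_box's own z axis and vertical above 0.15 rad).
It fails at once if a bystander was moved by more than 20 mm (distance of any of jar_a, jar_b, tub, mug, bowl, brush, palette_knife from where it was at the start of the episode above 0.02 m).
It fails at once if a jar, the tub, the mug or the bowl was tipped (angle between any of jar_a, jar_b, tub, mug, bowl's own z axis and vertical above 0.35 rad).
It also fails if it takes over 72 s, if anything falls off the work surface, if the arm or the gripper's body presses on something with over 40 N, if the wrist force passes 120 N, or if a joint passes its speed limit or range.

## Working session

There is one attempt and no reset: what is moved stays moved. The work goes in short steps, each a Python script; the robot and the scene stay as the last script left them, time stands still between calls to the robot, and variables do not carry over. Pictures are saved under pics/ and viewed, at most 10 in all, crops included, and the job is handed in when it is done.

```bash
mkdir -p pics; ls; python3 - <<'E'
from rig import *
import cv2,numpy as np
for n in("top","scene"):
    p,d=camera(n); cv2.imwrite(f"pics/{n}0.png",p[:,:,::-1]); np.save(f"pics/{n}0.npy",d)
    c=camera_params(n); print(n,c["K"],c["position"],c["rotation"])
s=sense();print(s["position"],s["tcp_rot"],s["time_s"])
E
```

```text
pics
top [[454.42665926   0.         321.36720736]
 [  0.         454.42665926 235.24414321]
 [  0.           0.           1.        ]] [ 0.45919385 -0.02477454  1.0845609 ] [[ 0.01851812 -0.99916309  0.03647185]
 [-0.99927975 -0.01728721  0.03378072]
 [-0.03312195 -0.03707114 -0.99876357]]
scene [[546.70523383   0.         324.88100226]
 [  0.         546.70523383 243.55048963]
 [  0.           0.           1.        ]] [ 1.06903492 -0.30175182  1.14385387] [[ 4.55517695e-01  7.67666342e-01 -4.50768252e-01]
 [ 8.90226391e-01 -3.92363728e-01  2.31403711e-01]
 [ 7.75728418e-04 -5.06694279e-01 -8.62125458e-01]]
[0.3035273  0.6023802  0.25536413] [[-8.93034853e-01  4.49986897e-01 -7.37374631e-04]
 [ 4.49987498e-01  8.93033461e-01 -1.57745604e-03]
 [-5.13343274e-05 -1.74053258e-03 -9.99998484e-01]] 0.1
```

View pics/top0.png

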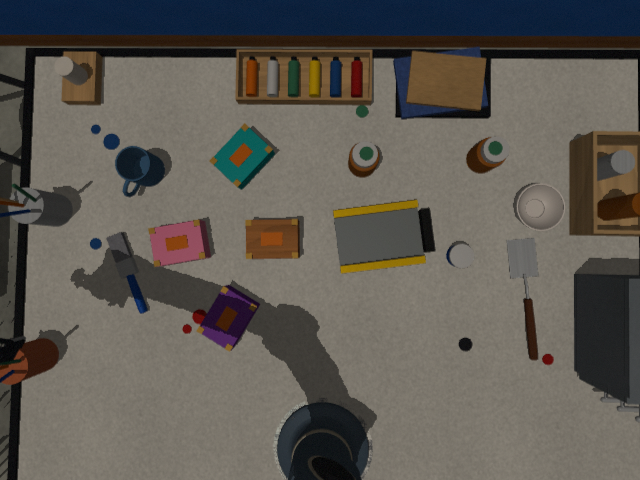

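View pics/scene0.png

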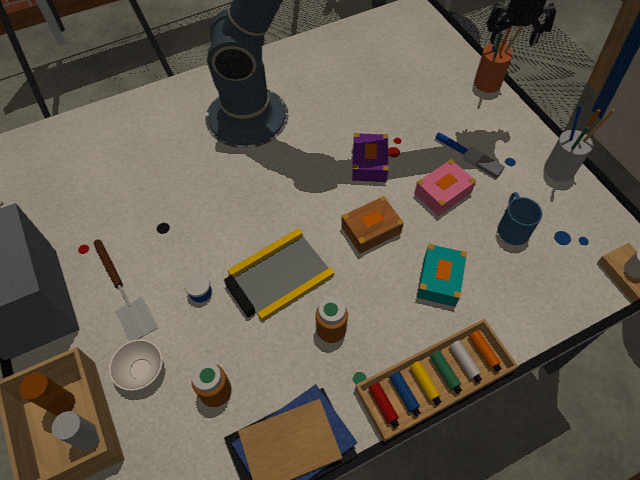

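```bash
cat > h.py <<'E'
from rig import *
import cv2,numpy as np
def ray(n,uv,z):
    c=camera_params(n);uv=np.asarray(uv,float).reshape(-1,2)
    d=(np.linalg.inv(c["K"])@np.c_[uv,np.ones(len(uv))].T).T@np.array(c["rotation"]).T
    o=np.array(c["position"]);return (o+d*((z-o[2])/d[:,2])[:,None])
def cloud(n,d):
    c=camera_params(n);v,u=np.mgrid[:480,:640]
    q=np.stack([u,v,np.ones_like(u)],-1)@np.linalg.inv(c["K"]).T*d[...,None]
    return q@np.array(c["rotation"]).T+np.array(c["position"])
def rect(xy):
    (cx,cy),(w,h),a=cv2.minAreaRect((np.asarray(xy)*1000).astype(np.float32))
    a=np.radians(a)
    if h>w: w,h,a=h,w,a+np.pi/2
    a=(a+np.pi/2+np.pi/2)%np.pi-np.pi   # near -y direction
    return np.array([cx,cy])/1000,a,(w,h)
def biggest(m):
    n,l,s,_=cv2.connectedComponentsWithStats(m.astype(np.uint8));return [l==i for i in np.argsort(-s[1:,4])+1]
def box(n="top",pic=None,d=None):
    if pic is None: pic,d=camera(n)
    P=cloud(n,d);hsv=cv2.cvtColor(pic,cv2.COLOR_RGB2HSV)
    m=(hsv[...,0]<25)&(hsv[...,1]>110)&(P[...,2]>.042)&(P[...,2]<.058)&(abs(P[...,0]-.45)<.12)&(P[...,1]>-.25)&(P[...,1]<.2)
    b=biggest(m)[0];v,u=np.nonzero(b)
    return rect(ray(n,np.c_[u,v],.05)[:,:2]),b
E
python3 - <<'E'
from h import *
for n in("top","scene"):
    p=cv2.imread(f"pics/{n}0.png")[:,:,::-1].copy();d=np.load(f"pics/{n}0.npy")
    P=cloud(n,d);hsv=cv2.cvtColor(p,cv2.COLOR_RGB2HSV)
    r,b=box(n,p,d);print(n,"box",r,np.median(P[b][:,2]))
    m=(hsv[...,0]>20)&(hsv[...,0]<32)&(hsv[...,1]>150)&(hsv[...,2]>80)&(P[...,2]>.012)&(P[...,2]<.03)&(P[...,0]>.3)&(P[...,0]<.6)&(P[...,1]<0)
    for k in biggest(m)[:2]:
        v,u=np.nonzero(k);print(" rail",rect(ray(n,np.c_[u,v],.018)[:,:2]),k.sum(),np.median(P[k][:,2]))
    dark=(hsv[...,2]<45)&(P[...,2]>.028)&(P[...,2]<.045)&(P[...,0]>.3)&(P[...,0]<.6)&(P[...,1]<-.15)&(P[...,1]>-.4)
    k=biggest(dark)[0];v,u=np.nonzero(k);print(" stop",rect(ray(n,np.c_[u,v],.034)[:,:2]),k.sum())
c=cv2.imread("pics/top0.png")[140:290,130:450]
cv2.imwrite("pics/crop.png",cv2.resize(c,None,fx=2.5,fy=2.5,interpolation=cv2.INTER_CUBIC))
E
```

```text
top box (array([0.4875817 , 0.12365916]), np.float64(-1.526157448416722), (120.13108825683594, 88.09303283691406)) 0.05062034678610705
 rail (array([ 0.5631684 , -0.11374046]), np.float64(-1.4283312233608942), (198.1510009765625, 17.63726806640625)) 634 0.0181101113001908
 rail (array([ 0.4332796 , -0.13273755]), np.float64(-1.4299577822861735), (198.55105590820312, 17.21180534362793)) 610 0.018338727346491557
 stop (array([ 0.51435254, -0.23199026]), np.float64(-3.002455153293088), (97.77967071533203, 21.491594314575195)) 399
scene box (array([0.49061612, 0.12141296]), np.float64(-1.532783443143109), (123.77057647705078, 95.7005615234375)) 0.05008080568945228
 rail (array([ 0.56577295, -0.11579816]), np.float64(-1.42937881106519), (199.10647583007812, 20.623836517333984)) 634 0.01807024102815946
 rail (array([ 0.43409491, -0.13451242]), np.float64(-1.4378570509744844), (198.6226348876953, 19.936899185180664)) 569 0.018082350683650716
 stop (array([ 0.51564392, -0.23509436]), np.float64(-3.0095734167022195), (101.4213638305664, 22.00088119506836)) 396
```

View pics/crop.png

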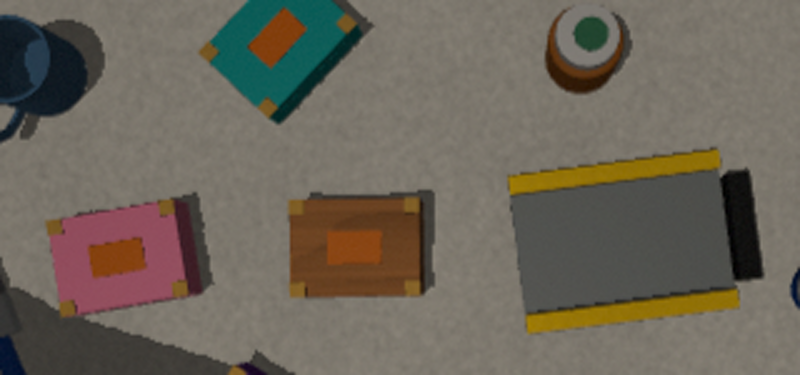

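The brown box at (272,239) is the one meant. The pink (179,243), purple (228,318) and turquoise (242,155) boxes are excluded by colour, and the crop confirms brown with brass corners. In the lane frame it sits at x≈-146 mm, y≈+25 mm, yaw≈-0.10 rad. I'll push it sideways from the far side first.

```bash
cat >> h.py <<'E'
A=-1.429;D=np.array([np.cos(A),np.sin(A)]);Y=np.array([-D[1],D[0]])
M=np.array([.49822,-.12324])-.1*D
def W(x,y,z): return np.r_[M+x*D+y*Y,z]
def R(yaw,lane_y):   # tool down; tool y along lane y (True) or lane x, yaw offset
    a=A+yaw+(np.pi/2 if lane_y else 0);best=None
    for f in(0,np.pi):
        y=np.array([np.cos(a+f),np.sin(a+f),0]);z=np.array([0,0,-1.]);r=np.c_[np.cross(y,z),y,z]
        q=inverse_kinematics(W(-.15,0,.15),r)
        if q is not None and (best is None or abs(q[6])<best[0]): best=(abs(q[6]),r)
    return best[1]
def lanebox(n="top"):
    (c,a,s),b=box(n);v=c-M;return np.round([v@D*1e3,v@Y*1e3,a-A,s[0],s[1],b.sum()],3)
E
python3 - <<'E'
from h import *
r=R(0,False)
command_gripper(.06)
movep(W(-.146,.10,.15),r)
move_l(W(-.146,.10,.034))
print(sense()["wrist_force"],sense()["finger_gap"])
move_l(W(-.146,.059,.034),feed=.05)
print(sense()["wrist_force"])
p,d=camera("scene");cv2.imwrite("pics/s1.png",p[:,:,::-1])
move_l(W(-.146,.085,.034));move_l(W(-.146,.13,.2))
print(lanebox(),lanebox(),sense()["time_s"])
E
```

```text
[-0.61404412  0.00368069 -0.96100274] 0.060088287916188074
[1.23764156 0.41204077 1.59826769]
[-1.27259e+02  2.68400e+00 -1.00000e-03  9.24950e+01  8.85950e+01
  1.54200e+03] [-1.27158e+02  2.68400e+00 -1.00000e-03  9.26990e+01  8.85950e+01
  1.54000e+03] 6.1083
```

View pics/s1.png

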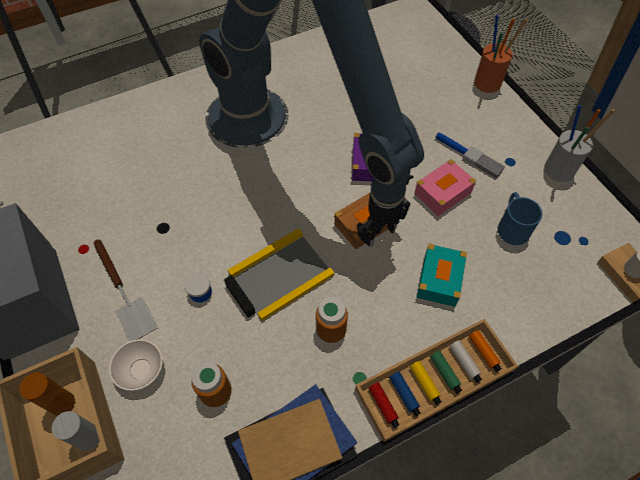

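The scene view shows the hand on the far side of the box near (365,218), with nothing else disturbed. The box is now square and about 2.7 mm off-centre, so I'll push it from behind and check it just before the mouth.

```bash
python3 - <<'E'
from h import *
r=R(0,True)
command_gripper(.045)
movep(W(-.24,.05,.2),r)
movep(W(-.24,.0025,.10),r)
print(lanebox())
move_l(W(-.24,.0025,.034))
move_l(W(-.151,.0025,.034),feed=.05)
move_l(W(-.165,.0025,.034));move_l(W(-.24,.0025,.2))
print(lanebox(),lanebox("scene"),sense()["time_s"])
E
```

```text
[-1.41276e+02  2.70200e+00 -1.00000e-03  1.20938e+02  8.91470e+01
  2.02200e+03]
[-8.03770e+01  2.71300e+00 -1.00000e-03  1.20197e+02  8.90210e+01
  2.02300e+03] [-7.6980e+01  4.2680e+00 -1.0000e-03  1.2360e+02  9.4875e+01  1.6920e+03] 12.675
```

Square with y = 2.7 mm, which leaves about 9 mm to the nearer rail. I'll push it in, with one check along the way.

```bash
python3 - <<'E'
from h import *
move_l(W(-.165,.0025,.034))
move_l(W(-.03,.0025,.034),feed=.05)
b=lanebox();print(b,sense()["wrist_force"])
if abs(b[1])<6 and abs(b[2])<.05:
    move_l(W(.055,.0025,.034),feed=.05)
    print(move_l(W(.078,.0025,.034),feed=.02,until_force=8))
    s=sense();v=s["position"][:2]-M;print(v@D,v@Y,s["wrist_force"])
    move_l(W(.03,.0025,.034),feed=.05);move_l(W(-.05,.0025,.2));movep(W(-.24,.0025,.25),R(0,True))
    print(lanebox(),lanebox("scene"),sense()["time_s"])
    p,d=camera("top");cv2.imwrite("pics/t2.png",p[:,:,::-1])
E
```

```text
[ 5.5689e+01  2.5280e+00 -1.2000e-02  9.0072e+01  8.9799e+01  1.3040e+03] [-0.24423267  4.21576586  1.92869391]
True
0.06946673893187554 0.002429290016159059 [-0.34359423 -0.55153866  2.76580569]
[ 140.044    2.319    0.     120.703   89.875 2090.   ] [ 1.42405e+02  3.30000e+00 -1.00000e-03  1.21289e+02  9.42420e+01
  1.97100e+03] 22.7583
```

View pics/t2.png

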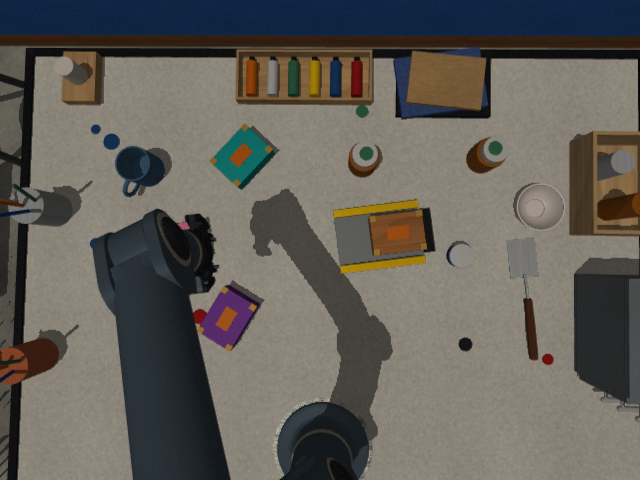

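The box sits against the stop at (398,233), clear of both rails: x = 140.0 mm, y = 2.3 mm, square. The visible bystanders are where they were, and the gripper never went near the brush, which is now hidden under the arm.

```bash
python3 -c "
from rig import *
print(finish_job())"
```

```text
the job is handed in; nothing more can be done
None
```

I pushed the paint box home against the stop and handed the job in: last measured at lane x = 140 mm, y ≈ 2 mm and square, with both rails clear in the final picture; `finish_job()` returned no verdict.

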